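# Load the bench warming chamber and set it going

## Robot

A 6-joint arm with a two-finger parallel gripper is mounted at the origin on the work surface. World frame = base frame: x ahead of the robot, y to its left, z up, the work surface at z = 0. Lengths are in m, angles in rad, forces in N, time in s.
With the tool pointing down it reaches from about 0.325 to 0.775 m from the base axis. Payload 5.5 kg.
Tool frame: the origin (TCP) lies between the finger pads; the fingertips stand 14 mm ahead of it and the grasp point (between the pads) lies 5 mm behind it; z points along the fingers, y is the direction in which the jaws open and shut (so a half turn about z gives the same grasp; the last joint's range is limited). The gripper opens to 88 mm and grips with 3 to 60 N. Pads are 20 mm wide; open, the fingers measure 115 mm over their backs; the gripper's body (75 mm by 178 mm) begins 61 mm behind the grasp point.
Start: joints at [1.225, 0.091, 1.231, -0, 1.82, -0.057], TCP at [0.171, 0.575, 0.237] pointing down, gripper open.
Joint ranges: [-2.87, 2.87], [-0.86, 2.18], [0.17, 2.46], [-1.51, 4.65], [0.06, 2.69], [-2.65, 2.65]. Speed limits (rad/s): [2.57, 2.57, 3.01, 3.14, 3.14, 3.14].

## Interface

Orientations are given as a 3x3 rotation matrix whose columns are the frame's x, y, z axes.
In Python, from station import get_obs, snapshot, sign_off gives the robot as it stands.
- The arm moves only by the tool arm_command, never from a script. Its argument "moves" is a list of rows, each a list of 2 entries, a list of its own where there are three numbers: the shift along the tool's x, y, z in m, then the turn, a rotation vector about the tool's x, y, z in degrees. In form: [[[tx, ty, tz], [ax, ay, az]], ...]. A call has 1 to 20 rows; each row is the pose to reach, as a shift and turn from the pose commanded when the call began, along the tool's axes at that moment; what a row does not reach only later rows make up. A row lasts 1/8 s, in which the tool goes at most 62.5 mm and 10.7 degrees, less where a joint would pass 70% of its speed; a pose out of reach is approached as far as the arm can. A call with a gripper value outside its range is refused whole. "gripper" is the finger opening in m, from 0 to 0.0878, set as the call begins (left out, the last holds). The fingers move at their own pace and stop on an object; "force" is the grip in N (left out, the last holds). Time passes only in rows, so rows that repeat a pose let the fingers close. It gives the time, the measured TCP pose, the force and the opening at its end, in the units of the state.
- get_obs(): the state, without advancing time (a new reading comes with each control period).
- snapshot(name): name is "scene" or "side" or "wrist"; returns a dict with "img" (480x640x3 uint8, red, green, blue), "range_z" (480x640 float32, m along the optical axis (not along the pixel's ray), 0 where there is no reading), "mtx" (3x3 intrinsics, pixels), "R" (3x3) and "t" (3): a world point X has camera coordinates R X + t; the wrist camera has in their place "hand_eye" (4x4, takes a point from camera to tool coordinates, whose origin is the TCP and whose axes are the flange's). Camera axes: x right, y down, z forward; pixel columns grow to the right and rows downward; lengths in m; the calibration is good to about 2 mm. The wrist camera is an equidistant fisheye: a pixel r from the principal point sees the ray r / f radians off the axis. A picture is of the moment at which its call begins: read the wrist's pose just before it.
- sign_off(): hands the job in, once; it reports no verdict.
The state is a dict: "clock": time; "joint_pos": joint angles; "joint_velocities": joint speeds; "tau": joint torques, N m; "position": TCP position; "eef_rot": TCP orientation; "force": force on the tool from outside, world axes, zero at the start; "moment": the same for the moment, N m; "width": finger opening in m.
Only numpy, scipy, OpenCV 4.12 (cv2) and the standard library are available. Lean on these libraries where they do the work, as an engineer would, in place of code of your own. Each camera call takes 0.05 s, during which the arm holds its last target. There are 200 camera calls.

## Task

Please warm the sample jars: swing the safety catch of the warming chamber aside, then lift the lid by its handle so that it stays well open, and stand every sample jar upright inside. Shut the lid fully, swing the catch back home over the lid's tab, and only after that push the slider to line up with the brass clip on the console. Leave the reagent bottle, the beaker and the flask alone.

Things in the scene. Friction and masses are not known exactly. Their poses are not given: they have to be found in the camera images.
- chamber: the warming chamber: a white open tub fixed to the bench, position and yaw vary. Origin at the centre of the tub's underside on the bench, x away from the robot (to the hinge side), y left, z up. Tub 160 (x) x 270 (y) mm outside, walls 10 mm, inside 140 x 250 mm; inner floor 30 mm, rim 70 mm above the bench. A grey ledge with the catch is on its left, a grey console with the slider on its right
- floor (a point): centre of the tub's inner floor, 30 mm above the bench; x and y axes as the chamber's
- lid (a joint): grey metal lid hinged at the tub's far rim, angle in rad: 0 shut, grows as it opens upward, stop at 1.75; well open is over 1.3, shut is under 0.04. Stiff hinge: the lid stays where it is left; about 4 N at the handle moves it. Shut, it covers the tub (160 x 270 mm), its top 110 mm above the bench. The catch really holds it down while home
- lid_handle (a point): middle of the lid's handle: a round steel bar 12 mm thick, 100 mm long along the chamber's y, its axis 45 mm out from the lid's front edge on two arms at y -50 and 50; 90 mm above the bench when shut. At lid angle a it is, in the chamber's frame, at x = 80 - 205 cos a + 20 sin a, y = 0, z = 70 + 205 sin a + 20 cos a (mm)
- lid_hinge (a point): middle of the lid's hinge line (along the chamber's y), at x 80, y 0, z 70 mm in the chamber's frame
- catch (a joint): swivel safety catch: a steel lever turning about an upright pivot on the left ledge, angle in rad. 0 = home, pointing to the chamber's +x over the steel tab on the lid's left side; grows as it swings out to the left (to +y), stop at 1.2; it is clear of the tab beyond 0.9 and home under 0.15. Light friction (1 N at the peg), stays where it is left
- catch_peg (a point): top centre of the upright black peg at the catch lever's end: 14 mm thick, standing 36 mm out of the lever, its top 128 mm above the bench. It is worked by this peg, 50 mm from the pivot: in the chamber's frame x = -35 + 50 cos c, y = 163 + 50 sin c (mm) at catch angle c. When home, the lid's side is 28 mm to the right of its axis
- catch_pivot (a point): top of the catch's pivot, at x -35, y 163, z 94 mm in the chamber's frame, on a grey ledge 60 mm high that spans x -60 to 50, y 135 to 190 mm
- slider (a joint): the heat slider's travel in m, 0 (off, the end nearest the robot) to 0.100, along the chamber's +x. It starts near 0, friction 1.5 N, stays where it is left. It must stay below 0.035 while the lid is open or the catch is not home
- slider_top (a point): centre of the top of the slider's grip: a black block 16 mm (x) x 24 mm (y), 34 mm tall, on a grey console 60 mm high (x -80 to 80, y -135 to -225 mm in the chamber's frame); its top 94.5 mm above the bench; in the chamber's frame at x = -60 mm + travel, y = -180 mm
- set_clip: small fixed brass clip on the console beside the slider's track, on its outer (-y) side, marking the setting wanted: 6 mm (x) x 20 mm (y) x 6 mm high; origin at the centre of its underside, 60 mm above the bench, axes as the chamber's. Its x varies; the slider is set when its grip's centre is at the clip's x along the track, within 6 mm
- jar1: one of up to five identical sample jars that may be there (absent: none): squat round clear-glass jar with a flat white cap, 36 mm across, 44 mm high, about 90 g, standing upright on the bench; origin at the centre of its underside, z up
- jar2: one of up to five identical sample jars that may be there (absent: none): squat round clear-glass jar with a flat white cap, 36 mm across, 44 mm high, about 90 g, standing upright on the bench; origin at the centre of its underside, z up
- jar3: one of up to five identical sample jars that may be there (absent: none): squat round clear-glass jar with a flat white cap, 36 mm across, 44 mm high, about 90 g, standing upright on the bench; origin at the centre of its underside, z up
- jar4: one of up to five identical sample jars that may be there (absent: none): squat round clear-glass jar with a flat white cap, 36 mm across, 44 mm high, about 90 g, standing upright on the bench; origin at the centre of its underside, z up
- jar5: one of up to five identical sample jars that may be there (absent: none): squat round clear-glass jar with a flat white cap, 36 mm across, 44 mm high, about 90 g, standing upright on the bench; origin at the centre of its underside, z up
- reagent_bottle: bystander: amber glass bottle, 70 mm across, 150 mm high, origin at the centre of its underside
- beaker: bystander: open glass beaker, 70 mm across, 90 mm high, origin at the centre of its underside
- cork_flask: bystander: round glass flask on a cork ring, 84 mm across, 128 mm high, origin at the centre of its underside
There are look-alikes about, which are no part of the job. What is shaped like the jar5 but brown is not meant. What is shaped like the jar4 but red is not meant.

How it is judged:
On the way, in this order (a step that is already met when the one before it is completed fails the run):
1. the catch is swung clear of the lid's tab while the lid is still shut (value of joint catch above 0.9 rad and value of joint lid below 0.06 rad), for 0.2 s.
2. the lid is well open (value of joint lid above 1.3 rad), for 0.2 s.
3. every jar stands upright on the chamber's floor, let go, with the lid still open (x of jar1 in the frame of chamber between -0.06 and 0.06 m and y of jar1 in the frame of chamber between -0.115 and 0.115 m and z of each of jar1, jar2, jar3, jar4, jar5 in the frame of chamber below 0.04 m and angle between each of jar1, jar2, jar3, jar4, jar5's own z axis and vertical below 0.2 rad and x of jar2 in the frame of chamber between -0.06 and 0.06 m and y of jar2 in the frame of chamber between -0.115 and 0.115 m and x of jar3 in the frame of chamber between -0.06 and 0.06 m and y of jar3 in the frame of chamber between -0.115 and 0.115 m and x of jar4 in the frame of chamber between -0.06 and 0.06 m and y of jar4 in the frame of chamber between -0.115 and 0.115 m and x of jar5 in the frame of chamber between -0.06 and 0.06 m and y of jar5 in the frame of chamber between -0.115 and 0.115 m and contact force between the fingers and jar1 below 0.3 N and contact force between the fingers and jar2 below 0.3 N and contact force between the fingers and jar3 below 0.3 N and contact force between the fingers and jar4 below 0.3 N and contact force between the fingers and jar5 below 0.3 N and value of joint lid above 0.8 rad), for 0.3 s.
4. the lid is shut (value of joint lid below 0.04 rad), for 0.2 s.
5. the catch is back home with the lid shut (value of joint catch below 0.15 rad and value of joint lid below 0.04 rad), for 0.2 s.
6. the slider is in line with the brass clip (x of slider_top in the frame of set_clip between -0.006 and 0.006 m), for 0.2 s.
At the end, for the whole second after the job is handed in: Every jar that is there stands upright (within 0.2 rad) at rest on the chamber's inner floor; lid shut (under 0.04 rad); catch home (under 0.15 rad); slider within 6 mm of the clip along the track (all of step 5 and all of step 6 and x of jar1 in the frame of chamber between -0.06 and 0.06 m and y of jar1 in the frame of chamber between -0.115 and 0.115 m and z of each of jar1, jar2, jar3, jar4, jar5 in the frame of chamber below 0.04 m and angle between each of jar1, jar2, jar3, jar4, jar5's own z axis and vertical below 0.2 rad and x of jar2 in the frame of chamber between -0.06 and 0.06 m and y of jar2 in the frame of chamber between -0.115 and 0.115 m and x of jar3 in the frame of chamber between -0.06 and 0.06 m and y of jar3 in the frame of chamber between -0.115 and 0.115 m and x of jar4 in the frame of chamber between -0.06 and 0.06 m and y of jar4 in the frame of chamber between -0.115 and 0.115 m and x of jar5 in the frame of chamber between -0.06 and 0.06 m and y of jar5 in the frame of chamber between -0.115 and 0.115 m and linear speed of each of jar1, jar2, jar3, jar4, jar5 below 0.05 m/s); the robot touches nothing.
It fails at once if the slider is pushed up (beyond 35 mm) while the lid is open or the catch is not home (value of joint slider above 0.035 m and (value of joint lid above 0.1 rad or value of joint catch above 0.5 rad)).
It fails at once if the reagent bottle is shoved more than 30 mm or tipped (distance of reagent_bottle from where it was at the start of the episode above 0.03 m or angle between reagent_bottle's own z axis and vertical above 0.5 rad).
It fails at once if the beaker is shoved more than 30 mm or tipped (distance of beaker from where it was at the start of the episode above 0.03 m or angle between beaker's own z axis and vertical above 0.5 rad).
It fails at once if the flask on its cork ring is shoved more than 30 mm or tipped (distance of cork_flask from where it was at the start of the episode above 0.03 m or angle between cork_flask's own z axis and vertical above 0.5 rad).
Of jar1, jar2, jar3, jar4, jar5 only 3 to 5 are there at a start; the rules pass over those that are not, and their reading is None.
At some moment in a run one of jar1, jar2, jar3, jar4, jar5 may be knocked a few centimetres aside while the robot is not near it.
It also fails if it takes over 210 s, if anything falls off the work surface, if the arm or the gripper's body presses on something with over 40 N, if the wrist force passes 120 N, or if a joint passes its speed limit or range.

## Working session

There is one attempt and no reset: what is moved stays moved. The work goes in short steps, Python scripts to look and compute and a tool call to move; the robot and the scene stay as the last step left them, time stands still between calls to the robot, and variables do not carry over. Pictures are saved under pics/ and viewed, about 12 in all and at most 16, crops included, and the job is handed in when it is done.

Besides the shell and the picture viewer there is one more tool, called after "Call:" as name(argument=value, ...), one argument or row to a line, values as JSON. arm_command: Moves the arm, as the interface text tells. Its arguments: {"type":"object","properties":{"moves":{"type":"array","items":{"type":"array"}},"gripper":{"type":"number"},"force":{"type":"number"}},"required":["moves"]}

```bash
mkdir -p pics; ls; cat > h.py <<'E'
import numpy as np, cv2
from station import get_obs, snapshot, sign_off
def save(n,img): cv2.imwrite('pics/'+n+'.png',cv2.cvtColor(img,cv2.COLOR_RGB2BGR))
def cloud(s):
    z=s['range_z'].astype(float); v,u=np.mgrid[0:480,0:640]; K=s['mtx']
    c=np.stack([(u-K[0,2])/K[0,0]*z,(v-K[1,2])/K[1,1]*z,z],-1)
    P=(c-s['t'])@s['R']   # R^T (c-t)
    P[z==0]=np.nan
    return P
E
python3 - <<'E'
from h import *
o=get_obs(); print({k:np.round(v,3) for k,v in o.items()})
for n in ('scene','side'):
    s=snapshot(n); save(n+'0',s['img']); np.savez(n+'0.npz',**s)
    print(n,s['mtx'].tolist(),(-s['R'].T@s['t']).round(3))
E
```

```text
pics
{'clock': np.float64(0.0), 'joint_pos': array([ 1.225,  0.092,  1.232, -0.   ,  1.82 , -0.057]), 'joint_velocities': array([-0.001,  0.   ,  0.   , -0.001,  0.   ,  0.001]), 'tau': array([-1.0000e-03, -4.4644e+01, -4.0645e+01,  7.0000e-02,  2.9000e-02,
       -0.0000e+00]), 'position': array([0.171, 0.575, 0.236]), 'eef_rot': array([[-0.959,  0.285, -0.001],
       [ 0.285,  0.959, -0.002],
       [ 0.   , -0.002, -1.   ]]), 'force': array([ 0.27 ,  0.413, -0.259]), 'moment': array([ 0.026,  0.01 , -0.007]), 'width': np.float64(0.088)}
scene [[533.1867032171083, 0.0, 314.68902358928995], [0.0, 533.1867032171083, 237.6621039108703], [0.0, 0.0, 1.0]] [1.165 0.708 0.772]
side [[616.0814314885652, 0.0, 317.49962443792066], [0.0, 616.0814314885652, 242.41659549237812], [0.0, 0.0, 1.0]] [ 0.104 -1.012  1.237]
```

View pics/scene0.png

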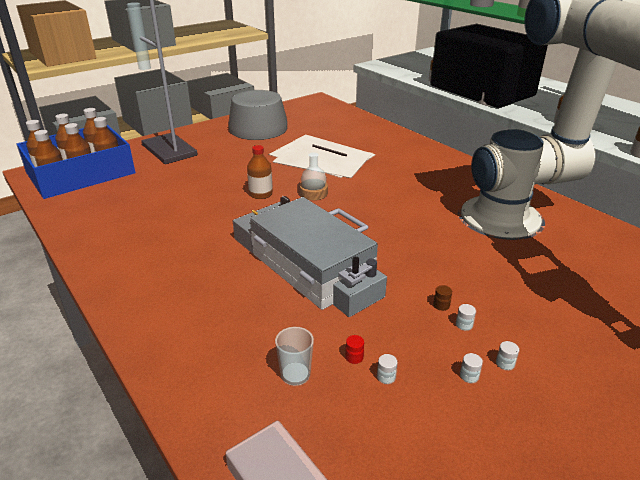

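View pics/side0.png

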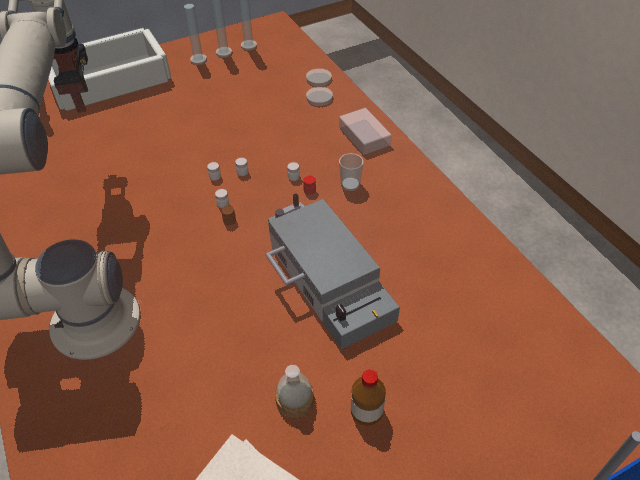

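Scene: four white-capped jars at (466,317), (508,355), (471,368) and (387,369). The look-alikes are brown at (443,297) and red at (355,349). The beaker is at (294,355), the catch at (356,268). Side view: slider at (341,312), clip at (376,313), flask at (294,393), bottle at (368,397), and the same four jars.

```bash
cat > m0.py <<'E'
from h import *
for n in ('scene','side'):
    s=dict(np.load(n+'0.npz')); P=cloud(s); im=s['img'].astype(int)
    hsv=cv2.cvtColor(s['img'],cv2.COLOR_RGB2HSV)
    x,y,z=P[...,0],P[...,1],P[...,2]
    reg=(x>.25)&(x<.85)&(abs(y)<.6)
    m=reg&(abs(z-.110)<.004)&(hsv[...,1]<70)
    k,l,st,c=cv2.connectedComponentsWithStats(m.astype(np.uint8)); i=1+st[1:,4].argmax()
    q=P[l==i][:,:2]; r=cv2.minAreaRect((q*1000).astype(np.float32)); print(n,'lid',r,st[i])
    # jar caps
    m=reg&(z>.036)&(z<.05)&(hsv[...,1]<60)&(hsv[...,2]>120)
    k,l,st,c=cv2.connectedComponentsWithStats(m.astype(np.uint8))
    for i in range(1,k):
        if st[i,4]>25: 
            q=P[l==i]; (a,b),rad=cv2.minEnclosingCircle((q[:,:2]*1000).astype(np.float32)); print(' white',c[i].round(),st[i,4],q.mean(0).round(4),round(a,1),round(b,1),round(rad,1))
    for nm,m in (('red/brown',reg&(z>.03)&(z<.05)&(hsv[...,1]>100)),('tall',reg&(z>.075)&(z<.2))):
        k,l,st,c=cv2.connectedComponentsWithStats(m.astype(np.uint8))
        for i in range(1,k):
            if st[i,4]>25: q=P[l==i]; print(' ',nm,c[i].round(),st[i,4],q.mean(0).round(3),q.min(0).round(3),q.max(0).round(3),np.median(im[l==i],0))
    m=(hsv[...,0]>15)&(hsv[...,0]<35)&(hsv[...,1]>100)&(z>.055)&(z<.075)&reg
    print(' brass',m.sum(),np.nanmean(P[m],0))
E
python3 m0.py
python3 - <<'E'
import cv2
a=cv2.imread('pics/scene0.png')[240:400,340:540];b=cv2.imread('pics/side0.png')[150:350,200:400]
cv2.imwrite('pics/c0.png',cv2.hconcat([cv2.resize(a,(400,400),interpolation=2),cv2.resize(b,(400,400),interpolation=2)]))
E
```

```text
scene lid ((558.7249145507812, -123.43014526367188), (163.3865966796875, 275.3448791503906), 2.1779403686523438) [ 250  197  127   76 4476]
 white [260. 186.] 89 [ 0.4746 -0.4842  0.0434] 466.9 -496.0 31.2
 white [315. 186.] 26 [ 0.352  -0.3866  0.0458] 349.3 -390.4 22.6
 white [327. 293.] 54 [0.6175 0.0133 0.0429] 616.3 12.8 16.3
 white [467. 311.] 184 [0.4249 0.2323 0.0448] 422.3 230.9 20.4
 white [509. 349.] 227 [0.4462 0.3503 0.0451] 444.5 349.0 19.3
 white [290. 348.] 60 [0.7732 0.1025 0.0436] 775.0 104.2 13.1
 white [473. 361.] 244 [0.526  0.3295 0.045 ] 523.4 327.2 18.6
 white [388. 362.] 252 [0.6515 0.2383 0.045 ] 650.2 236.2 18.5
 white [295. 370.] 128 [0.7956 0.1512 0.043 ] 791.7 144.4 23.5
  red/brown [314. 189.] 73 [ 0.349 -0.394  0.032] [ 0.298 -0.436  0.03 ] [ 0.379 -0.371  0.036] [179. 126.  77.]
  red/brown [443. 292.] 216 [0.418 0.162 0.043] [0.397 0.143 0.03 ] [0.432 0.177 0.049] [105.  53.  20.]
  red/brown [354. 344.] 285 [0.668 0.165 0.043] [0.647 0.144 0.03 ] [0.683 0.179 0.049] [208.  20.  14.]
  tall [258. 163.] 537 [ 0.471 -0.495  0.11 ] [ 0.431 -0.531  0.075
[... 946 characters left out ...]
.   44.5  37.5]
  red/brown [227. 211.] 128 [0.41  0.155 0.041] [0.394 0.137 0.03 ] [0.428 0.178 0.049] [121.  74.  45.]
  tall [351. 162.] 225 [0.78  0.127 0.085] [0.744 0.088 0.075] [0.816 0.165 0.095] [126. 102.  93.]
  tall [320. 249.] 6873 [ 0.545 -0.134  0.106] [ 0.423 -0.263  0.075] [0.643 0.053 0.133] [132. 133. 134.]
  tall [340. 311.] 100 [ 0.506 -0.309  0.09 ] [ 0.499 -0.32   0.075] [ 0.516 -0.289  0.098] [43.5 36.5 35.5]
  tall [293. 380.] 520 [ 0.332 -0.421  0.098] [ 0.309 -0.446  0.075] [ 0.362 -0.391  0.131] [126. 119. 112.]
  tall [368. 391.] 1011 [ 0.453 -0.52   0.113] [ 0.425 -0.546  0.075] [ 0.493 -0.477  0.154] [90. 53. 27.]
 brass 25 [ 0.56923075 -0.36027981  0.06560232]
```

View pics/c0.png

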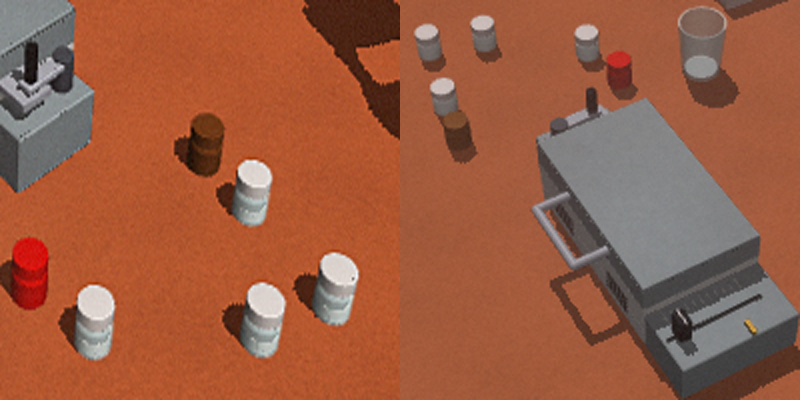

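Choice: the four white-capped jars. Brown at (443,297) and red at (355,349) are rejected. The crop shows one white jar next to each of them. The chamber is at about (0.557, -0.1235) with yaw 2.2°. Next I refine the peg and handle and plan the first move.

```bash
cat >> h.py <<'E'
from scipy.spatial.transform import Rotation as Ro
C0=np.array([.557,-.1235]); YAW=np.deg2rad(2.18)
Rc=np.array([[np.cos(YAW),-np.sin(YAW)],[np.sin(YAW),np.cos(YAW)]])
def ch2w(x,y,z): return np.r_[C0+Rc@[x,y],z]
def w2ch(p): return np.c_[(np.atleast_2d(p)[:,:2]-C0)@Rc, np.atleast_2d(p)[:,2]]
def go(*pts,yaw=YAW):
    "pts world TCP; tool y along yaw, z down; print shift/turn in the tool frame"
    o=get_obs(); R=o['eef_rot']; c,s=np.cos(yaw),np.sin(yaw)
    T=np.array([[-s,c,0],[c,s,0],[0,0,-1.]]).T
    T=np.c_[[-s,c,0],[c,s,0],[0,0,-1.]]
    w=np.degrees(Ro.from_matrix(R.T@T).as_rotvec())
    print('clock',round(float(o['clock']),2),'tcp',o['position'].round(4),'ch',w2ch(o['position']).round(4),'F',o['force'].round(1),'w',round(float(o['width']),4))
    for p in pts: print('shift',(R.T@(np.asarray(p)-o['position'])).round(4).tolist(),'turn',w.round(2).tolist())
E
python3 - <<'E'
from h import *
for n in ('scene','side'):
    s=dict(np.load(n+'0.npz')); P=cloud(s); Q=P[np.isfinite(P).all(-1)]; q=w2ch(Q)
    def rep(nm,m): print(n,nm,m.sum(),q[m].mean(0).round(4),q[m].min(0).round(3),q[m].max(0).round(3))
    rep('peg',(q[:,2]>.117)&(q[:,2]<.14)&(q[:,1]>.14)&(q[:,1]<.25)&(abs(q[:,0])<.1))
    rep('handle',(q[:,2]>.08)&(q[:,2]<.12)&(q[:,0]<-.115)&(q[:,0]>-.15)&(abs(q[:,1])<.035))
    m=(q[:,2]>.088)&(q[:,1]<-.16)&(q[:,1]>-.2)&(q[:,0]>-.09)&(q[:,0]<.08)
    if m.any(): rep('slider',m)
go(ch2w(.015,.163,.24))
E
```

```text
scene peg 51 [0.0184 0.1676 0.1252] [0.011 0.16  0.118] [0.024 0.174 0.132]
scene handle 108 [-0.1208  0.0015  0.0951] [-0.13  -0.035  0.088] [-0.115  0.034  0.1  ]
scene slider 51 [-0.0518 -0.1769  0.0941] [-0.062 -0.192  0.088] [-0.044 -0.164  0.099]
side peg 29 [0.0126 0.1634 0.1248] [0.007 0.153 0.118] [0.021 0.172 0.133]
side handle 116 [-0.1267 -0.0005  0.0942] [-0.132 -0.035  0.083] [-0.12   0.033  0.101]
side slider 70 [-0.0567 -0.1815  0.0932] [-0.064 -0.194  0.088] [-0.047 -0.164  0.098]
clock 0.1 tcp [0.1708 0.5749 0.2356] ch [[-0.3594  0.7126  0.2356]] F [ 0.3  0.6 -0.4] w 0.0874
shift [-0.531, -0.4003, -0.0037] turn [-0.09, 0.05, 71.27]
```

Call:
arm_command(
  moves=[
    [[-0.531,-0.4,-0.004],[0,0,71.3]],
    [[-0.531,-0.4,-0.004],[0,0,71.3]],
    [[-0.531,-0.4,-0.004],[0,0,71.3]],
    [[-0.531,-0.4,-0.004],[0,0,71.3]],
    [[-0.531,-0.4,-0.004],[0,0,71.3]],
    [[-0.531,-0.4,-0.004],[0,0,71.3]],
    [[-0.531,-0.4,-0.004],[0,0,71.3]],
    [[-0.531,-0.4,-0.004],[0,0,71.3]],
    [[-0.531,-0.4,-0.004],[0,0,71.3]],
    [[-0.531,-0.4,-0.004],[0,0,71.3]],
    [[-0.531,-0.4,-0.004],[0,0,71.3]],
    [[-0.531,-0.4,-0.004],[0,0,71.3]],
    [[-0.531,-0.4,-0.004],[0,0,71.3]],
    [[-0.531,-0.4,-0.004],[0,0,71.3]],
    [[-0.531,-0.4,-0.004],[0,0,71.3]],
    [[-0.531,-0.4,-0.004],[0,0,71.3]],
    [[-0.531,-0.4,-0.004],[0,0,71.3]],
  ],
  gripper=0.045,
)

```text
clock: 2.22
position: [0.5659, 0.0408, 0.2408]
eef_rot: [[-0.038, 0.999, 0.0], [0.999, 0.038, -0.0], [-0.0, 0.0, -1.0]]
force: [0.1, -0.6, 0.4]
width: 0.045
```

```bash
cat >> h.py <<'E'
def wrist():
    "wrist picture, tool pose, and world points of all pixels (equidistant fisheye, range along the axis)"
    o=get_obs(); s=snapshot('wrist'); K=s['mtx']; v,u=np.mgrid[0:480,0:640]
    a=(u-K[0,2])/K[0,0]; b=(v-K[1,2])/K[1,1]; th=np.hypot(a,b); k=np.tan(np.minimum(th,1.5))/np.maximum(th,1e-9)
    z=s['range_z'].astype(float); c=np.stack([a*k*z,b*k*z,z],-1); H=s['hand_eye']
    P=(c@H[:3,:3].T+H[:3,3])@o['eef_rot'].T+o['position']; P[z==0]=np.nan
    return s,o,P
def rays(s,o,uv):
    K=s['mtx']; uv=np.atleast_2d(uv).astype(float); a=(uv[:,0]-K[0,2])/K[0,0]; b=(uv[:,1]-K[1,2])/K[1,1]; th=np.hypot(a,b)+1e-12
    d=np.c_[np.sin(th)*a/th,np.sin(th)*b/th,np.cos(th)]; H=s['hand_eye']
    return o['position']+o['eef_rot']@H[:3,3], d@H[:3,:3].T@o['eef_rot'].T
def hit(s,o,uv,z):
    c,d=rays(s,o,uv); return c+d*((z-c[2])/d[:,2])[:,None]
E
python3 - <<'E'
from h import *
go(ch2w(.015,.163,.24))
s,o,P=wrist(); save('w1',s['img']); np.savez('w1.npz',P=P,**s); print(s['mtx'].round(1).tolist(),s['hand_eye'].round(3).tolist())
E
```

```text
clock 2.23 tcp [0.5659 0.0408 0.2408] ch [[0.0151 0.1638 0.2408]] F [ 0.1 -0.6  0.4] w 0.045
shift [-0.0008, -0.0001, 0.0008] turn [0.01, 0.0, 0.0]
[[371.6, 0.0, 316.2], [0.0, 371.6, 243.3], [0.0, 0.0, 1.0]] [[0.001, -0.965, -0.263, 0.072], [1.0, 0.001, -0.0, 0.0], [0.001, -0.263, 0.965, -0.149], [0.0, 0.0, 0.0, 1.0]]
```

View pics/w1.png

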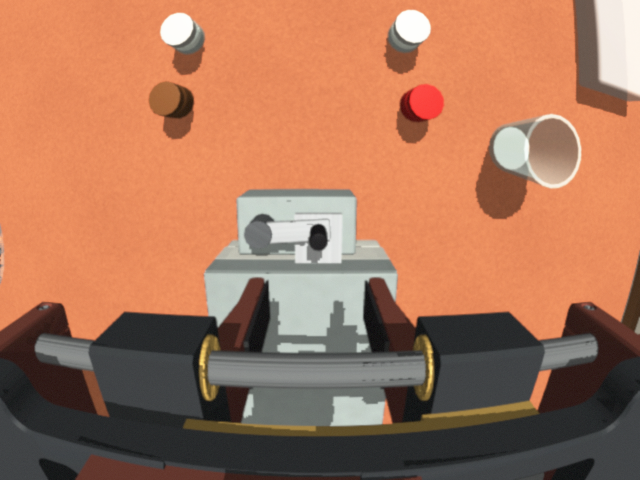

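The wrist view shows the catch home: peg top at about (319,229), pivot at (262,226), jars at (180,30) and (411,28).

```bash
python3 - <<'E'
from h import *
d=dict(np.load('w1.npz')); P=d['P']; q=w2ch(P.reshape(-1,3))
ok=np.isfinite(q).all(1)
m=ok&(q[:,2]>.119)&(q[:,2]<.136)&(q[:,1]>.14)&(q[:,1]<.2)&(abs(q[:,0]-.015)<.03)
print('peg',m.sum(),q[m].mean(0),q[m].min(0),q[m].max(0))
o=get_obs(); print(w2ch(hit(d,o,[[319,229],[262,224]],.128)), w2ch(hit(d,o,[[262,224]],.094)))
# caps
for c in ((180,30),(411,28)):
    print(hit(d,o,[c],.044))
go(ch2w(.015,.163,.115),ch2w(.015,.163,.115))
E
```

```text
peg 314 [0.01662491 0.16619915 0.12796657] [0.00986328 0.15861604 0.11911345] [0.02335318 0.17240224 0.1307003 ]
[[ 0.01733709  0.17459754  0.128     ]
 [-0.02404425  0.1783605   0.128     ]] [[-0.02915966  0.1709756   0.094     ]]
[[0.42687044 0.22665494 0.044     ]]
[[0.64825613 0.23222172 0.044     ]]
clock 2.27 tcp [0.5659 0.0407 0.2408] ch [[0.0152 0.1637 0.2408]] F [-0.5 -0.4 -0.8] w 0.045
shift [-0.0007, -0.0002, 0.1258] turn [0.02, 0.0, -0.01]
shift [-0.0007, -0.0002, 0.1258] turn [0.02, 0.0, -0.01]
```

Call:
arm_command(
  moves=[
    [[0.001,0.001,0.06],[0,0,0]],
    [[0.001,0.001,0.1],[0,0,0]],
    [[0.001,0.001,0.126],[0,0,0]],
    [[0.001,0.001,0.126],[0,0,0]],
    [[0.001,0.001,0.126],[0,0,0]],
  ],
)

```text
clock: 2.9
position: [0.5676, 0.0415, 0.1162]
eef_rot: [[-0.038, 0.999, 0.002], [0.999, 0.038, 0.0], [-0.0, 0.002, -1.0]]
force: [-0.3, 0.6, 0.5]
width: 0.0452
```

Call:
arm_command(
  moves=[
    [[0,0,0],[0,0,0]],
    [[0,0,0],[0,0,0]],
    [[0,0,0],[0,0,0]],
    [[0,0,0],[0,0,0]],
    [[0,0,0],[0,0,0]],
  ],
  gripper=0.0,
  force=10,
)

```text
clock: 3.52
position: [0.5672, 0.0415, 0.115]
eef_rot: [[-0.038, 0.999, 0.001], [0.999, 0.038, 0.0], [-0.0, 0.001, -1.0]]
force: [0.4, 0.2, 0.2]
width: 0.0137
```

Call:
arm_command(
  moves=[
    [[0.0099,-0.001,0],[0,0,0]],
    [[0.0195,-0.004,0],[0,0,0]],
    [[0.0282,-0.0087,0],[0,0,0]],
    [[0.0359,-0.0152,0],[0,0,0]],
    [[0.0421,-0.023,0],[0,0,0]],
    [[0.0446,-0.0273,0],[0,0,0]],
    [[0.0446,-0.0273,0],[0,0,0]],
    [[0.0446,-0.0273,0],[0,0,0]],
  ],
)

```text
clock: 4.53
position: [0.5382, 0.0886, 0.1152]
eef_rot: [[-0.04, 0.999, 0.002], [0.999, 0.04, 0.006], [0.006, 0.003, -1.0]]
force: [4.1, 9.1, 2.0]
width: 0.0133
```

Call:
arm_command(
  moves=[
    [[0,0,0],[0,0,0]],
    [[0,0,0],[0,0,0]],
    [[0,0,-0.03],[0,0,0]],
    [[0,0,-0.08],[0,0,0]],
    [[0,0,-0.125],[0,0,0]],
    [[0,0,-0.125],[0,0,0]],
  ],
  gripper=0.045,
)

```text
clock: 5.28
position: [0.5389, 0.0852, 0.2442]
eef_rot: [[-0.037, 0.999, 0.007], [0.999, 0.037, 0.001], [0.0, 0.007, -1.0]]
force: [0.2, 0.6, 0.3]
width: 0.0453
```

```bash
python3 - <<'E'
from h import *
s,o,P=wrist(); save('w2',s['img'])
q=w2ch(P.reshape(-1,3)); ok=np.isfinite(q).all(1)
m=ok&(q[:,2]>.119)&(q[:,2]<.14)&(q[:,1]>.14)&(q[:,1]<.25)&(abs(q[:,0]-.0)<.06)
print('peg',m.sum(),np.median(q[m],0),q[m].min(0),q[m].max(0))
go(ch2w(-.125,0.001,.24),ch2w(-.1245,0.001,.087))
E
```

```text
peg 299 [-0.01009661  0.20817903  0.12850682] [-0.01685771  0.2008117   0.11904505] [-0.00321229  0.21399858  0.13050346]
clock 5.33 tcp [0.5383 0.0851 0.2412] ch [[-0.0107  0.2092  0.2412]] F [ 1.6  0.8 -0. ] w 0.0449
shift [-0.2082, -0.1141, 0.0009] turn [0.15, -0.01, -0.04]
shift [-0.2083, -0.114, 0.1539] turn [0.15, -0.01, -0.04]
```

Call:
arm_command(
  moves=[
    [[-0.208,-0.113,0],[0,0,0]],
    [[-0.208,-0.113,0],[0,0,0]],
    [[-0.208,-0.113,0],[0,0,0]],
    [[-0.208,-0.113,0],[0,0,0]],
    [[-0.208,-0.113,0],[0,0,0]],
    [[-0.208,-0.113,0.04],[0,0,0]],
    [[-0.208,-0.113,0.09],[0,0,0]],
    [[-0.208,-0.113,0.13],[0,0,0]],
    [[-0.208,-0.113,0.155],[0,0,0]],
    [[-0.208,-0.113,0.155],[0,0,0]],
    [[-0.208,-0.113,0.155],[0,0,0]],
  ],
)

```text
clock: 6.7
position: [0.4332, -0.1265, 0.0851]
eef_rot: [[-0.038, 0.999, 0.0], [0.999, 0.038, 0.0], [0.0, 0.0, -1.0]]
force: [0.2, -0.5, 0.1]
width: 0.0451
```

Call:
arm_command(
  moves=[
    [[0,0,0],[0,0,0]],
    [[0,0,0],[0,0,0]],
    [[0,0,0],[0,0,0]],
    [[0,0,0],[0,0,0]],
    [[0,0,0],[0,0,0]],
  ],
  gripper=0.0,
  force=25,
)

```text
clock: 7.32
position: [0.4335, -0.1271, 0.085]
eef_rot: [[-0.038, 0.999, 0.002], [0.999, 0.038, -0.0], [-0.0, 0.002, -1.0]]
force: [3.1, -0.4, -0.9]
width: 0.0112
```

```bash
python3 - <<'E'
from h import *
go(ch2w(-.125,0,.085))
for a in np.arange(.1,1.71,.1):
    print(round(a,2),[0,round(.205-.205*np.cos(a)+.02*np.sin(a),4),round(-(.205*np.sin(a)+.02*np.cos(a)-.02),4)])
E
```

```text
clock 7.33 tcp [ 0.4335 -0.1271  0.085 ] ch [[-0.1236  0.0011  0.085 ]] F [ 3.1 -0.4 -0.9] w 0.0112
shift [-0.0011, -0.0014, -0.0] turn [0.1, 0.02, -0.03]
0.1 [0, np.float64(0.003), np.float64(-0.0204)]
0.2 [0, np.float64(0.0081), np.float64(-0.0403)]
0.3 [0, np.float64(0.0151), np.float64(-0.0597)]
0.4 [0, np.float64(0.024), np.float64(-0.0783)]
0.5 [0, np.float64(0.0347), np.float64(-0.0958)]
0.6 [0, np.float64(0.0471), np.float64(-0.1123)]
0.7 [0, np.float64(0.0611), np.float64(-0.1274)]
0.8 [0, np.float64(0.0765), np.float64(-0.141)]
0.9 [0, np.float64(0.0932), np.float64(-0.153)]
1.0 [0, np.float64(0.1111), np.float64(-0.1633)]
1.1 [0, np.float64(0.1298), np.float64(-0.1718)]
1.2 [0, np.float64(0.1494), np.float64(-0.1783)]
1.3 [0, np.float64(0.1694), np.float64(-0.1829)]
1.4 [0, np.float64(0.1899), np.float64(-0.1854)]
1.5 [0, np.float64(0.2104), np.float64(-0.1859)]
1.6 [0, np.float64(0.231), np.float64(-0.1843)]
1.7 [0, np.float64(0.2512), np.float64(-0.1807)]
```

Call:
arm_command(
  moves=[
    [[0,0.003,-0.0204],[0,0,0]],
    [[0,0.0081,-0.0403],[0,0,0]],
    [[0,0.0151,-0.0597],[0,0,0]],
    [[0,0.024,-0.0783],[0,0,0]],
    [[0,0.0347,-0.0958],[0,0,0]],
    [[0,0.0471,-0.1123],[0,0,0]],
    [[0,0.0611,-0.1274],[0,0,0]],
    [[0,0.0765,-0.141],[0,0,0]],
    [[0,0.0932,-0.153],[0,0,0]],
    [[0,0.1111,-0.1633],[0,0,0]],
    [[0,0.1298,-0.1718],[0,0,0]],
    [[0,0.1494,-0.1783],[0,0,0]],
    [[0,0.1694,-0.1829],[0,0,0]],
    [[0,0.1899,-0.1854],[0,0,0]],
    [[0,0.2104,-0.1859],[0,0,0]],
    [[0,0.231,-0.1843],[0,0,0]],
    [[0,0.231,-0.1843],[0,0,0]],
    [[0,0.231,-0.1843],[0,0,0]],
  ],
)

```text
clock: 9.57
position: [0.664, -0.1185, 0.269]
eef_rot: [[-0.038, 0.999, 0.001], [0.999, 0.038, -0.0], [-0.0, 0.001, -1.0]]
force: [2.9, -1.1, 1.1]
width: 0.0115
```

Call:
arm_command(
  moves=[
    [[0,0,0],[0,0,0]],
    [[0,0,0],[0,0,0]],
    [[0,0,-0.03],[0,0,0]],
    [[0,0,-0.08],[0,0,0]],
    [[0,0,-0.08],[0,0,0]],
  ],
  gripper=0.045,
)

```text
clock: 10.2
position: [0.6636, -0.1184, 0.3548]
eef_rot: [[-0.038, 0.999, 0.008], [0.999, 0.038, -0.002], [-0.002, 0.008, -1.0]]
force: [-0.4, 0.6, -0.6]
width: 0.0451
```

```bash
python3 - <<'E'
from h import *
go(ch2w(-.02,.3,.35))
s=snapshot('side'); save('side1',s['img']); P=cloud(s); q=w2ch(P.reshape(-1,3)); m=np.isfinite(q).all(1)&(abs(q[:,1])<.04)&(q[:,2]>.25)&(q[:,2]<.31)&(q[:,0]>.05)
print(m.sum(),np.median(q[m],0))
E
```

```text
clock 10.2 tcp [ 0.6636 -0.1184  0.3548] ch [[0.1067 0.0011 0.3548]] F [-0.4  0.6 -0.6] w 0.0451
shift [0.2989, -0.1269, 0.0031] turn [0.45, 0.13, -0.03]
147 [ 0.10290278 -0.0009141   0.27777963]
```

View pics/side1.png

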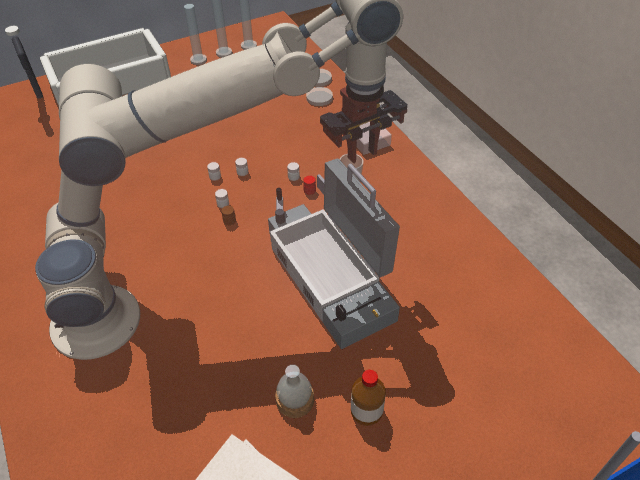

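Lid is well open (about 1.6 rad, handle seen at x 103, z 278 mm), the tub is empty and the jars are unmoved. Now over the jars.

Call:
arm_command(
  moves=[
    [[0.15,-0.065,0],[0,0,0]],
    [[0.319,-0.125,0.03],[0,0,0]],
    [[0.319,-0.125,0.05],[0,0,0]],
    [[0.319,-0.125,0.05],[0,0,0]],
    [[0.319,-0.125,0.05],[0,0,0]],
    [[0.319,-0.125,0.05],[0,0,0]],
    [[0.319,-0.125,0.05],[0,0,0]],
    [[0.319,-0.125,0.05],[0,0,0]],
    [[0.319,-0.125,0.05],[0,0,0]],
    [[0.319,-0.125,0.05],[0,0,0]],
  ],
  gripper=0.06,
)

```text
clock: 11.5
position: [0.5273, 0.1947, 0.299]
eef_rot: [[-0.036, 0.999, 0.0], [0.999, 0.036, -0.0], [-0.0, 0.0, -1.0]]
force: [-0.2, -0.3, -0.7]
width: 0.0599
```

```bash
cat >> h.py <<'E'
def jars(s,o,P,name=None):
    hsv=cv2.cvtColor(s['img'],cv2.COLOR_RGB2HSV); out=[]
    x,y,z=P[...,0],P[...,1],P[...,2]
    m=(abs(z-.044)<.008)&(hsv[...,1]<50)&(hsv[...,2]>150)&(x>.3)&(x<.8)&(y>.08)&(y<.5)
    k,l,st,c=cv2.connectedComponentsWithStats(m.astype(np.uint8))
    for i in range(1,k):
        if st[i,4]>80:
            q=P[l==i]; (e,_,_)=cv2.fitEllipse(np.argwhere(l==i)[:,::-1].astype(np.float32)) if 0 else (c[i],0,0)
            out.append(np.r_[np.nanmedian(q,0),hit(s,o,[c[i]],.044)[0,:2],c[i],st[i,4]])
    return np.array(out)
E
python3 - <<'E'
from h import *
s,o,P=wrist(); save('w3',s['img'])
print(jars(s,o,P).round(3))
go(np.r_[.649,.235,.1],np.r_[.649,.235,.022])
E
```

```text
[[4.45000e-01 3.47000e-01 4.50000e-02 4.44000e-01 3.47000e-01 2.44897e+02
  7.03730e+01 7.35000e+02]
 [5.24000e-01 3.26000e-01 4.50000e-02 5.24000e-01 3.26000e-01 3.17467e+02
  8.93870e+01 7.83000e+02]
 [4.23000e-01 2.30000e-01 4.50000e-02 4.23000e-01 2.29000e-01 2.23550e+02
  1.76336e+02 7.35000e+02]
 [6.49000e-01 2.35000e-01 4.50000e-02 6.49000e-01 2.35000e-01 4.26238e+02
  1.78949e+02 7.07000e+02]
 [7.54000e-01 1.42000e-01 4.40000e-02 7.57000e-01 1.41000e-01 4.98738e+02
  2.61878e+02 2.21000e+02]]
clock 11.55 tcp [0.5272 0.1949 0.299 ] ch [[-0.0176  0.3193  0.299 ]] F [0.5 0.3 0.2] w 0.0602
shift [0.0357, 0.1231, 0.199] turn [0.0, 0.0, -0.11]
shift [0.0357, 0.1231, 0.277] turn [0.0, 0.0, -0.11]
```

View pics/w3.png

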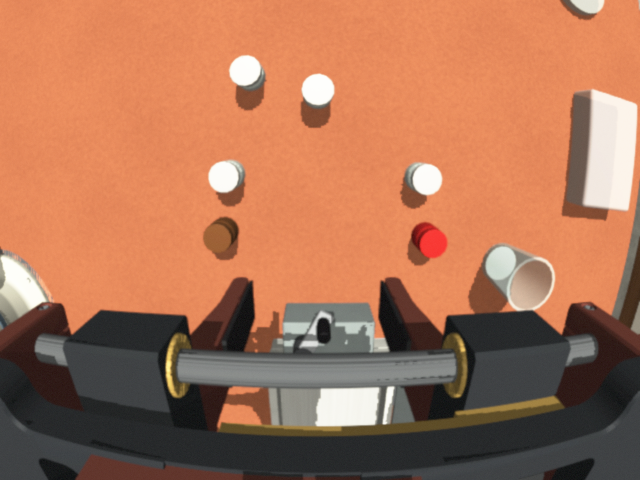

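Jars confirmed at (.649,.235), (.444,.347), (.524,.326) and (.423,.230), with cap height .045 as expected. The fifth hit in the list is the beaker.

Call:
arm_command(
  moves=[
    [[0.036,0.06,0.05],[0,0,0]],
    [[0.036,0.123,0.1],[0,0,0]],
    [[0.036,0.123,0.16],[0,0,0]],
    [[0.036,0.123,0.2],[0,0,0]],
    [[0.036,0.123,0.23],[0,0,0]],
    [[0.036,0.123,0.26],[0,0,0]],
    [[0.036,0.123,0.277],[0,0,0]],
    [[0.036,0.123,0.277],[0,0,0]],
    [[0.036,0.123,0.277],[0,0,0]],
  ],
)

```text
clock: 12.68
position: [0.6494, 0.2365, 0.0239]
eef_rot: [[-0.037, 0.999, 0.003], [0.999, 0.037, 0.001], [0.001, 0.003, -1.0]]
force: [-0.1, 0.2, 0.3]
width: 0.06
```

Call:
arm_command(
  moves=[
    [[0,0,0],[0,0,0]],
    [[0,0,0],[0,0,0]],
    [[0,0,0],[0,0,0]],
    [[0,0,0],[0,0,0]],
    [[0,0,-0.04],[0,0,0]],
    [[0,0,-0.1],[0,0,0]],
    [[0,0,-0.16],[0,0,0]],
    [[0,0,-0.2],[0,0,0]],
    [[0,0,-0.2],[0,0,0]],
    [[0,0,-0.2],[0,0,0]],
  ],
  gripper=0.0,
  force=20,
)

```text
clock: 13.92
position: [0.6479, 0.2362, 0.2195]
eef_rot: [[-0.038, 0.999, -0.003], [0.999, 0.038, -0.001], [-0.001, -0.003, -1.0]]
force: [0.2, -0.4, -1.3]
width: 0.036
```

```bash
python3 - <<'E'
from h import *
go(ch2w(-.02,-.076,.22),ch2w(-.02,-.076,.055))
E
```

```text
clock 13.93 tcp [0.6479 0.2362 0.2195] ch [[0.1046 0.356  0.2195]] F [ 0.2 -0.4 -1.3] w 0.036
shift [-0.432, -0.1244, 0.0003] turn [-0.17, 0.05, -0.03]
shift [-0.4319, -0.1239, 0.1653] turn [-0.17, 0.05, -0.03]
```

Call:
arm_command(
  moves=[
    [[0,-0.06,0],[0,0,0]],
    [[-0.02,-0.126,0],[0,0,0]],
    [[-0.08,-0.126,0],[0,0,0]],
    [[-0.14,-0.126,0],[0,0,0]],
    [[-0.2,-0.126,0],[0,0,0]],
    [[-0.26,-0.126,0],[0,0,0]],
    [[-0.32,-0.126,0],[0,0,0]],
    [[-0.38,-0.126,0],[0,0,0]],
    [[-0.432,-0.126,0],[0,0,0]],
    [[-0.432,-0.126,0],[0,0,0]],
    [[-0.432,-0.126,0],[0,0,0]],
    [[-0.432,-0.126,0.05],[0,0,0]],
    [[-0.432,-0.126,0.1],[0,0,0]],
    [[-0.432,-0.126,0.14],[0,0,0]],
    [[-0.432,-0.126,0.155],[0,0,0]],
    [[-0.432,-0.126,0.163],[0,0,0]],
    [[-0.432,-0.126,0.168],[0,0,0]],
    [[-0.432,-0.126,0.168],[0,0,0]],
    [[-0.432,-0.126,0.168],[0,0,0]],
  ],
)

```text
clock: 16.3
position: [0.5393, -0.2004, 0.0552]
eef_rot: [[-0.037, 0.999, 0.002], [0.999, 0.037, -0.001], [-0.001, 0.002, -1.0]]
force: [-0.3, 0.1, -0.7]
width: 0.0356
```

Call:
arm_command(
  moves=[
    [[0,0,0],[0,0,0]],
    [[0,0,0],[0,0,0]],
    [[0,0,0],[0,0,0]],
    [[0,0,-0.03],[0,0,0]],
    [[0,0,-0.08],[0,0,0]],
    [[0,0,-0.14],[0,0,0]],
    [[0,0,-0.17],[0,0,0]],
    [[0,0,-0.17],[0,0,0]],
    [[0.05,0,-0.17],[0,0,0]],
    [[0.11,0,-0.17],[0,0,0]],
    [[0.17,0,-0.17],[0,0,0]],
    [[0.23,0,-0.17],[0,0,0]],
    [[0.29,0,-0.17],[0,0,0]],
    [[0.35,0,-0.17],[0,0,0]],
    [[0.35,0,-0.17],[0,0,0]],
    [[0.35,0,-0.17],[0,0,0]],
  ],
  gripper=0.05,
)

```text
clock: 18.3
position: [0.5251, 0.1493, 0.2221]
eef_rot: [[-0.038, 0.999, -0.003], [0.999, 0.038, -0.001], [-0.001, -0.003, -1.0]]
force: [0.4, -0.8, -0.3]
width: 0.05
```

```bash
python3 - <<'E'
from h import *
s,o,P=wrist(); save('w4',s['img'])
J=jars(s,o,P); print(J.round(3)[:,:3])
go(np.r_[.524,.326,.1],np.r_[.524,.326,.022])
S=snapshot('side'); save('side2',S['img'][150:390,200:420]); q=cloud(S); h=cv2.cvtColor(S['img'],cv2.COLOR_RGB2HSV)
c=w2ch(q.reshape(-1,3)); m=np.isfinite(c).all(1)&(abs(c[:,2]-.075)<.006)&(abs(c[:,0])<.065)&(abs(c[:,1])<.12); print('intub',m.sum(),np.median(c[m],0))
E
```

```text
[[0.444 0.344 0.045]
 [0.524 0.326 0.045]
 [0.424 0.229 0.045]
 [0.753 0.138 0.044]]
clock 18.35 tcp [0.5254 0.1487 0.2226] ch [[-0.0213  0.2732  0.2226]] F [-0.  -0.2  0.1] w 0.0503
shift [0.1774, 0.0054, 0.1224] turn [-0.11, 0.05, -0.07]
shift [0.1774, 0.0055, 0.2004] turn [-0.11, 0.05, -0.07]
intub 130 [-0.02258417 -0.07853835  0.07275476]
```

View pics/side2.png

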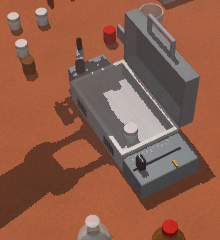

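First jar stands in the tub: cap at crop (131,130), measured (-22,-78) mm, top 73 mm. The rest are unmoved. Next jar B.

Call:
arm_command(
  moves=[
    [[0.06,0.005,0],[0,0,0]],
    [[0.12,0.005,0.03],[0,0,0]],
    [[0.177,0.005,0.08],[0,0,0]],
    [[0.177,0.005,0.11],[0,0,0]],
    [[0.177,0.005,0.13],[0,0,0]],
    [[0.177,0.005,0.16],[0,0,0]],
    [[0.177,0.005,0.19],[0,0,0]],
    [[0.177,0.005,0.201],[0,0,0]],
    [[0.177,0.005,0.201],[0,0,0]],
    [[0.177,0.005,0.201],[0,0,0]],
  ],
  gripper=0.054,
)

```text
clock: 19.65
position: [0.525, 0.3267, 0.025]
eef_rot: [[-0.037, 0.999, 0.003], [0.999, 0.037, 0.001], [0.001, 0.003, -1.0]]
force: [0.7, 0.3, 0.3]
width: 0.054
```

Call:
arm_command(
  moves=[
    [[0,0,0],[0,0,0]],
    [[0,0,0],[0,0,0]],
    [[0,0,0],[0,0,0]],
    [[0,0,0],[0,0,0]],
    [[0,0,-0.04],[0,0,0]],
    [[0,0,-0.1],[0,0,0]],
    [[0,0,-0.16],[0,0,0]],
    [[0,0,-0.2],[0,0,0]],
    [[0,0,-0.2],[0,0,0]],
    [[0,0,-0.2],[0,0,0]],
  ],
  gripper=0.0,
  force=20,
)

```text
clock: 20.9
position: [0.5235, 0.3265, 0.2209]
eef_rot: [[-0.038, 0.999, -0.002], [0.999, 0.038, -0.001], [-0.001, -0.002, -1.0]]
force: [-0.2, -0.4, -2.1]
width: 0.0361
```

```bash
python3 - <<'E'
from h import *
go(ch2w(-.022,-.025,.22),ch2w(-.022,-.025,.053))
E
```

```text
clock 20.9 tcp [0.5235 0.3265 0.2209] ch [[-0.0163  0.451   0.2209]] F [-0.2 -0.4 -2.1] w 0.0361
shift [-0.476, -0.0055, 0.0015] turn [-0.14, 0.07, -0.02]
shift [-0.4758, -0.0051, 0.1685] turn [-0.14, 0.07, -0.02]
```

Call:
arm_command(
  moves=[
    [[-0.06,-0.005,0],[0,0,0]],
    [[-0.12,-0.005,0],[0,0,0]],
    [[-0.18,-0.005,0],[0,0,0]],
    [[-0.24,-0.005,0],[0,0,0]],
    [[-0.3,-0.005,0],[0,0,0]],
    [[-0.36,-0.005,0],[0,0,0]],
    [[-0.42,-0.005,0],[0,0,0]],
    [[-0.476,-0.005,0],[0,0,0]],
    [[-0.476,-0.005,0],[0,0,0]],
    [[-0.476,-0.005,0],[0,0,0]],
    [[-0.476,-0.005,0],[0,0,0]],
    [[-0.476,-0.005,0.05],[0,0,0]],
    [[-0.476,-0.005,0.1],[0,0,0]],
    [[-0.476,-0.005,0.14],[0,0,0]],
    [[-0.476,-0.005,0.155],[0,0,0]],
    [[-0.476,-0.005,0.163],[0,0,0]],
    [[-0.476,-0.005,0.169],[0,0,0]],
    [[-0.476,-0.005,0.169],[0,0,0]],
    [[-0.476,-0.005,0.169],[0,0,0]],
  ],
)

```text
clock: 23.28
position: [0.5374, -0.1494, 0.0551]
eef_rot: [[-0.038, 0.999, 0.002], [0.999, 0.038, -0.001], [-0.001, 0.002, -1.0]]
force: [-0.6, -0.2, -1.6]
width: 0.0358
```

Call:
arm_command(
  moves=[
    [[0,0,0],[0,0,0]],
    [[0,0,0],[0,0,0]],
    [[0,0,0],[0,0,0]],
    [[0,0,-0.03],[0,0,0]],
    [[0,0,-0.08],[0,0,0]],
    [[0,0,-0.14],[0,0,0]],
    [[0,0,-0.17],[0,0,0]],
    [[0,0,-0.17],[0,0,0]],
    [[0.05,0,-0.17],[0,0,0]],
    [[0.11,0,-0.17],[0,0,0]],
    [[0.17,0,-0.17],[0,0,0]],
    [[0.23,0,-0.17],[0,0,0]],
    [[0.28,0,-0.17],[0,0,0]],
    [[0.28,-0.04,-0.17],[0,0,0]],
    [[0.28,-0.04,-0.17],[0,0,0]],
    [[0.28,-0.04,-0.17],[0,0,0]],
  ],
  gripper=0.05,
)

```text
clock: 25.28
position: [0.4865, 0.1289, 0.223]
eef_rot: [[-0.037, 0.999, -0.001], [0.999, 0.037, -0.0], [-0.0, -0.001, -1.0]]
force: [-0.3, 0.4, -0.1]
width: 0.0501
```

```bash
cat >> h.py <<'E'
def tub():
    S=snapshot('side'); c=w2ch(cloud(S).reshape(-1,3)); m=(np.isfinite(c).all(1)&(abs(c[:,2]-.074)<.007)&(abs(c[:,0])<.065)&(abs(c[:,1])<.12)).reshape(480,640)
    k,l,st,cc=cv2.connectedComponentsWithStats(m.astype(np.uint8))
    for i in range(1,k):
        if st[i,4]>30: print('intub',st[i,4],np.median(c[(l==i).ravel()],0).round(4))
    return S
E
python3 - <<'E'
from h import *
s,o,P=wrist()
J=jars(s,o,P); print(J.round(3)[:,:3])
go(np.r_[.444,.346,.022],np.r_[.424,.229,.022])
tub()
E
```

```text
[[0.423 0.229 0.045]
 [0.753 0.134 0.044]]
clock 25.32 tcp [0.4867 0.1288 0.2232] ch [[-0.0606  0.2547  0.2232]] F [ 0.1 -0.2 -0.1] w 0.0501
shift [0.2187, -0.0347, 0.2012] turn [-0.02, 0.01, -0.08]
shift [0.1025, -0.0589, 0.2012] turn [-0.02, 0.01, -0.08]
intub 138 [-0.0233 -0.0258  0.0729]
intub 144 [-0.0233 -0.0788  0.0727]
```

Two jars are in. The jar at (.444,.346) is out of this view, so I take (.423,.229) next.

Call:
arm_command(
  moves=[
    [[0.06,-0.03,0],[0,0,0]],
    [[0.102,-0.059,0.03],[0,0,0]],
    [[0.102,-0.059,0.08],[0,0,0]],
    [[0.102,-0.059,0.11],[0,0,0]],
    [[0.102,-0.059,0.13],[0,0,0]],
    [[0.102,-0.059,0.16],[0,0,0]],
    [[0.102,-0.059,0.19],[0,0,0]],
    [[0.102,-0.059,0.201],[0,0,0]],
    [[0.102,-0.059,0.201],[0,0,0]],
    [[0.102,-0.059,0.201],[0,0,0]],
  ],
  gripper=0.054,
)

```text
clock: 26.62
position: [0.4245, 0.2292, 0.0245]
eef_rot: [[-0.037, 0.999, 0.002], [0.999, 0.037, 0.001], [0.001, 0.002, -1.0]]
force: [0.8, -0.1, -0.1]
width: 0.0541
```

Call:
arm_command(
  moves=[
    [[0,0,0],[0,0,0]],
    [[0,0,0],[0,0,0]],
    [[0,0,0],[0,0,0]],
    [[0,0,0],[0,0,0]],
    [[0,0,-0.04],[0,0,0]],
    [[0,0,-0.1],[0,0,0]],
    [[0,0,-0.16],[0,0,0]],
    [[0,0,-0.2],[0,0,0]],
    [[0,0,-0.2],[0,0,0]],
    [[0,0,-0.2],[0,0,0]],
  ],
  gripper=0.0,
  force=20,
)

```text
clock: 27.88
position: [0.4231, 0.2287, 0.2209]
eef_rot: [[-0.038, 0.999, -0.002], [0.999, 0.038, -0.001], [-0.001, -0.002, -1.0]]
force: [-0.9, 0.1, -1.1]
width: 0.0359
```

```bash
python3 - <<'E'
from h import *
go(ch2w(-.022,.028,.22),ch2w(-.022,.028,.053))
s,o,P=wrist(); print(jars(s,o,P).round(3)[:,:3])
E
```

```text
clock 27.88 tcp [0.4231 0.2287 0.2209] ch [[-0.1204  0.357   0.2209]] F [-0.9  0.1 -1.1] w 0.0359
shift [-0.329, 0.0986, 0.001] turn [-0.14, 0.06, -0.03]
shift [-0.3288, 0.099, 0.168] turn [-0.14, 0.06, -0.03]
[[0.444 0.347 0.045]]
```

Call:
arm_command(
  moves=[
    [[-0.05,0.03,0],[0,0,0]],
    [[-0.1,0.06,0],[0,0,0]],
    [[-0.15,0.0985,0],[0,0,0]],
    [[-0.2,0.0985,0],[0,0,0]],
    [[-0.26,0.0985,0],[0,0,0]],
    [[-0.31,0.0985,0],[0,0,0]],
    [[-0.329,0.0985,0],[0,0,0]],
    [[-0.329,0.0985,0],[0,0,0]],
    [[-0.329,0.0985,0],[0,0,0]],
    [[-0.329,0.0985,0.05],[0,0,0]],
    [[-0.329,0.0985,0.1],[0,0,0]],
    [[-0.329,0.0985,0.14],[0,0,0]],
    [[-0.329,0.0985,0.155],[0,0,0]],
    [[-0.329,0.0985,0.163],[0,0,0]],
    [[-0.329,0.0985,0.169],[0,0,0]],
    [[-0.329,0.0985,0.169],[0,0,0]],
    [[-0.329,0.0985,0.169],[0,0,0]],
  ],
)

```text
clock: 30.05
position: [0.5349, -0.0964, 0.0551]
eef_rot: [[-0.037, 0.999, 0.002], [0.999, 0.037, -0.0], [-0.0, 0.002, -1.0]]
force: [-0.5, 0.2, -1.9]
width: 0.0355
```

Call:
arm_command(
  moves=[
    [[0,0,0],[0,0,0]],
    [[0,0,0],[0,0,0]],
    [[0,0,0],[0,0,0]],
    [[0,0,-0.03],[0,0,0]],
    [[0,0,-0.08],[0,0,0]],
    [[0,0,-0.14],[0,0,0]],
    [[0,0,-0.17],[0,0,0]],
    [[0,0,-0.17],[0,0,0]],
    [[0.05,0,-0.17],[0,0,0]],
    [[0.11,0,-0.17],[0,0,0]],
    [[0.17,-0.05,-0.17],[0,0,0]],
    [[0.23,-0.08,-0.17],[0,0,0]],
    [[0.29,-0.08,-0.17],[0,0,0]],
    [[0.34,-0.08,-0.17],[0,0,0]],
    [[0.34,-0.08,-0.17],[0,0,0]],
    [[0.34,-0.08,-0.17],[0,0,0]],
  ],
  gripper=0.05,
)

```text
clock: 32.05
position: [0.4412, 0.2403, 0.2222]
eef_rot: [[-0.038, 0.999, -0.002], [0.999, 0.038, -0.002], [-0.002, -0.002, -1.0]]
force: [0.0, 0.4, 0.3]
width: 0.05
```

```bash
python3 - <<'E'
from h import *
s,o,P=wrist()
J=jars(s,o,P); print(J.round(3)[:,:3])
go(np.r_[.444,.347,.022])
tub()
E
```

```text
[[0.444 0.347 0.045]]
clock 32.1 tcp [0.4415 0.2396 0.2226] ch [[-0.1016  0.3673  0.2226]] F [ 0.1 -0.5  0.1] w 0.05
shift [0.1075, 0.0068, 0.2005] turn [-0.1, 0.08, -0.06]
intub 133 [-0.0243  0.026   0.0728]
intub 145 [-0.023  -0.0279  0.0724]
intub 150 [-0.0235 -0.0791  0.0731]
```

Call:
arm_command(
  moves=[
    [[0.06,0.007,0],[0,0,0]],
    [[0.1075,0.007,0.03],[0,0,0]],
    [[0.1075,0.007,0.08],[0,0,0]],
    [[0.1075,0.007,0.11],[0,0,0]],
    [[0.1075,0.007,0.13],[0,0,0]],
    [[0.1075,0.007,0.16],[0,0,0]],
    [[0.1075,0.007,0.19],[0,0,0]],
    [[0.1075,0.007,0.201],[0,0,0]],
    [[0.1075,0.007,0.201],[0,0,0]],
    [[0.1075,0.007,0.201],[0,0,0]],
  ],
  gripper=0.054,
)

```text
clock: 33.4
position: [0.4455, 0.3486, 0.0247]
eef_rot: [[-0.037, 0.999, 0.002], [0.999, 0.037, 0.002], [0.001, 0.002, -1.0]]
force: [0.0, 0.6, 0.1]
width: 0.0539
```

Call:
arm_command(
  moves=[
    [[0,0,0],[0,0,0]],
    [[0,0,0],[0,0,0]],
    [[0,0,0],[0,0,0]],
    [[0,0,0],[0,0,0]],
    [[0,0,-0.04],[0,0,0]],
    [[0,0,-0.1],[0,0,0]],
    [[0,0,-0.16],[0,0,0]],
    [[0,0,-0.2],[0,0,0]],
    [[0,0,-0.2],[0,0,0]],
    [[0,0,-0.2],[0,0,0]],
  ],
  gripper=0.0,
  force=20,
)

```text
clock: 34.65
position: [0.4442, 0.348, 0.221]
eef_rot: [[-0.038, 0.999, -0.002], [0.999, 0.038, -0.001], [-0.001, -0.002, -1.0]]
force: [0.1, -0.3, -0.7]
width: 0.0358
```

```bash
python3 - <<'E'
from h import *
go(ch2w(-.022,.081,.22),ch2w(-.022,.081,.053))
tub()
E
```

```text
clock 34.65 tcp [0.4442 0.348  0.221 ] ch [[-0.0948  0.4755  0.221 ]] F [ 0.1 -0.3 -0.7] w 0.0358
shift [-0.3944, 0.073, 0.0014] turn [-0.12, 0.08, -0.03]
shift [-0.3942, 0.0733, 0.1684] turn [-0.12, 0.08, -0.03]
intub 131 [-0.0239  0.0268  0.0727]
intub 142 [-0.0235 -0.0264  0.0724]
intub 150 [-0.0479 -0.0716  0.073 ]
```

The jar at y -79 was knocked to (-48,-72) mm. It still looks upright and inside the limits, so I place the last jar and look.

Call:
arm_command(
  moves=[
    [[-0.05,0.03,0],[0,0,0]],
    [[-0.1,0.06,0],[0,0,0]],
    [[-0.15,0.073,0],[0,0,0]],
    [[-0.21,0.073,0],[0,0,0]],
    [[-0.27,0.073,0],[0,0,0]],
    [[-0.33,0.073,0],[0,0,0]],
    [[-0.38,0.073,0],[0,0,0]],
    [[-0.394,0.073,0],[0,0,0]],
    [[-0.394,0.073,0],[0,0,0]],
    [[-0.394,0.073,0],[0,0,0]],
    [[-0.394,0.073,0.05],[0,0,0]],
    [[-0.394,0.073,0.1],[0,0,0]],
    [[-0.394,0.073,0.14],[0,0,0]],
    [[-0.394,0.073,0.155],[0,0,0]],
    [[-0.394,0.073,0.163],[0,0,0]],
    [[-0.394,0.073,0.169],[0,0,0]],
    [[-0.394,0.073,0.169],[0,0,0]],
    [[-0.394,0.073,0.169],[0,0,0]],
  ],
)

```text
clock: 36.95
position: [0.5329, -0.0429, 0.0551]
eef_rot: [[-0.037, 0.999, 0.002], [0.999, 0.037, -0.0], [-0.0, 0.002, -1.0]]
force: [0.1, 0.3, -0.9]
width: 0.0356
```

Call:
arm_command(
  moves=[
    [[0,0,0],[0,0,0]],
    [[0,0,0],[0,0,0]],
    [[0,0,0],[0,0,0]],
    [[0,0,-0.03],[0,0,0]],
    [[0,0,-0.08],[0,0,0]],
    [[0,0,-0.14],[0,0,0]],
    [[0,-0.02,-0.2],[0,0,0]],
    [[0,-0.05,-0.25],[0,0,0]],
    [[-0.08,-0.08,-0.3],[0,0,0]],
    [[-0.08,-0.08,-0.3],[0,0,0]],
    [[-0.08,-0.08,-0.3],[0,0,0]],
  ],
  gripper=0.05,
)

```text
clock: 38.33
position: [0.4551, -0.1272, 0.3559]
eef_rot: [[-0.034, 0.999, 0.003], [0.999, 0.034, -0.001], [-0.002, 0.003, -1.0]]
force: [-1.1, -0.0, -1.0]
width: 0.0504
```

```bash
python3 - <<'E'
from h import *
S=tub()
s,o,P=wrist(); save('w5',np.hstack([cv2.resize(s['img'],(400,300)),cv2.resize(S['img'][140:380,150:470],(400,300))]))
q=w2ch(cloud(S).reshape(-1,3)); m=np.isfinite(q).all(1)&(abs(q[:,1])<.035)&(q[:,2]>.265)&(q[:,2]<.30)&(q[:,0]>.06)&(q[:,0]<.15)
print(m.sum(),np.median(q[m],0),q[m].min(0),q[m].max(0))
go(ch2w(.1075,0.0012,.355))
E
```

```text
intub 124 [-0.0241  0.0791  0.0729]
intub 135 [-0.0242  0.0261  0.0728]
intub 136 [-0.0227 -0.0259  0.0728]
intub 150 [-0.0473 -0.0706  0.0724]
128 [ 0.10232859 -0.00105659  0.27795302] [ 0.09710074 -0.0348906   0.26966333] [0.1116927  0.03490132 0.28401766]
clock 38.42 tcp [ 0.4555 -0.1255  0.3534] ch [[-0.1015  0.0019  0.3534]] F [ 0.  -0.6  0.9] w 0.0501
shift [-0.0005, 0.209, -0.0016] turn [-0.01, -0.03, -0.06]
```

View pics/w5.png

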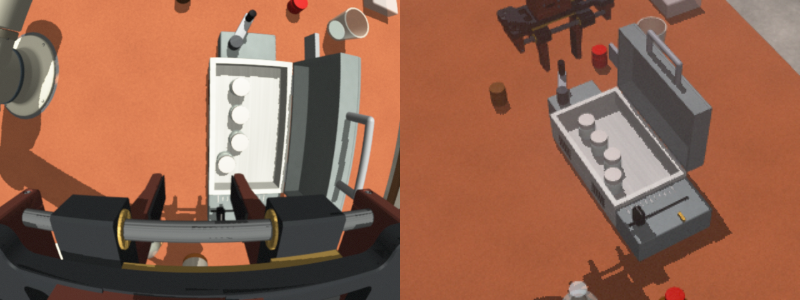

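All four jars stand upright in the tub, well inside, and no others are left on the bench. Handle is unchanged. Now closing the lid.

Call:
arm_command(
  moves=[
    [[0,0.06,0],[0,0,0]],
    [[0,0.12,0],[0,0,0]],
    [[0,0.18,0],[0,0,0]],
    [[0,0.208,0],[0,0,0]],
    [[0,0.208,0],[0,0,0]],
    [[0,0.208,0],[0,0,0]],
    [[0,0.208,0.03],[0,0,0]],
    [[0,0.208,0.06],[0,0,0]],
    [[0,0.208,0.084],[0,0,0]],
    [[0,0.208,0.084],[0,0,0]],
    [[0,0.208,0.084],[0,0,0]],
  ],
  gripper=0.045,
)

```text
clock: 39.8
position: [0.6628, -0.1178, 0.2724]
eef_rot: [[-0.037, 0.999, 0.003], [0.999, 0.037, -0.001], [-0.001, 0.003, -1.0]]
force: [0.5, 0.1, 1.1]
width: 0.0451
```

Call:
arm_command(
  moves=[
    [[0,0,0],[0,0,0]],
    [[0,0,0],[0,0,0]],
    [[0,0,0],[0,0,0]],
    [[0,0,0],[0,0,0]],
    [[0,0,0],[0,0,0]],
  ],
  gripper=0.0,
  force=25,
)

```text
clock: 40.42
position: [0.6634, -0.1179, 0.27]
eef_rot: [[-0.038, 0.999, 0.001], [0.999, 0.038, -0.0], [-0.0, 0.001, -1.0]]
force: [2.1, -0.1, 0.9]
width: 0.011
```

```bash
python3 - <<'E'
from h import *
from scipy.optimize import minimize_scalar
go(ch2w(.1075,0,.269))
f=lambda a:np.array([.205-.205*np.cos(a)+.02*np.sin(a),-(.205*np.sin(a)+.02*np.cos(a)-.02)])
a0=1.6
for a in list(np.arange(1.5,.05,-.1))+[.0,-.01]: d=f(a)-f(a0); print([0,round(float(d[0]),4),round(float(d[1]),4)],end=', ')
E
```

```text
clock 40.42 tcp [ 0.6634 -0.1179  0.27  ] ch [[0.1066 0.0016 0.27  ]] F [ 2.1 -0.1  0.9] w 0.011
shift [-0.0016, 0.0009, 0.001] turn [0.04, 0.01, -0.02]
[0, -0.0205, -0.0016], [0, -0.0411, -0.0011], [0, -0.0615, 0.0014], [0, -0.0816, 0.006], [0, -0.1011, 0.0126], [0, -0.1199, 0.021], [0, -0.1377, 0.0313], [0, -0.1545, 0.0433], [0, -0.1699, 0.057], [0, -0.1839, 0.0721], [0, -0.1963, 0.0885], [0, -0.207, 0.1061], [0, -0.2159, 0.1246], [0, -0.2229, 0.144], [0, -0.228, 0.164], [0, -0.231, 0.1843], [0, -0.2312, 0.1864],
```

Call:
arm_command(
  moves=[
    [[0,-0.0205,-0.0016],[0,0,0]],
    [[0,-0.0411,-0.0011],[0,0,0]],
    [[0,-0.0615,0.0014],[0,0,0]],
    [[0,-0.0816,0.006],[0,0,0]],
    [[0,-0.1011,0.0126],[0,0,0]],
    [[0,-0.1199,0.021],[0,0,0]],
    [[0,-0.1377,0.0313],[0,0,0]],
    [[0,-0.1545,0.0433],[0,0,0]],
    [[0,-0.1699,0.057],[0,0,0]],
    [[0,-0.1839,0.0721],[0,0,0]],
    [[0,-0.1963,0.0885],[0,0,0]],
    [[0,-0.207,0.1061],[0,0,0]],
    [[0,-0.2159,0.1246],[0,0,0]],
    [[0,-0.2229,0.144],[0,0,0]],
    [[0,-0.228,0.164],[0,0,0]],
    [[0,-0.231,0.1843],[0,0,0]],
    [[0,-0.231,0.187],[0,0,0]],
    [[0,-0.231,0.187],[0,0,0]],
    [[0,-0.231,0.187],[0,0,0]],
  ],
)

```text
clock: 42.8
position: [0.4335, -0.1263, 0.0845]
eef_rot: [[-0.038, 0.999, 0.003], [0.999, 0.038, -0.0], [-0.0, 0.003, -1.0]]
force: [2.5, 2.7, 8.3]
width: 0.0113
```

```bash
python3 - <<'E'
from h import *
go(ch2w(-.1235,0,.085))
S=snapshot('side'); q=w2ch(cloud(S).reshape(-1,3)); m=np.isfinite(q).all(1)&(abs(q[:,1])<.12)&(abs(q[:,0])<.07)&(q[:,2]>.09)&(q[:,2]<.13)
A=np.c_[q[m][:,0],np.ones(m.sum())]; print('lid slope,z',np.linalg.lstsq(A,q[m][:,2],rcond=None)[0], m.sum())
E
```

```text
clock 42.8 tcp [ 0.4335 -0.1263  0.0845] ch [[-0.1235  0.0019  0.0845]] F [2.5 2.7 8.3] w 0.0113
shift [-0.0019, 0.0, -0.0005] turn [0.19, 0.01, 0.0]
lid slope,z [0.00035586 0.10924334] 3528
```

Lid is shut: top is flat at 109 mm and the handle is on its stop. Now the catch.

Call:
arm_command(
  moves=[
    [[0,0,0],[0,0,0]],
    [[0,0,0],[0,0,0]],
    [[0,0,-0.03],[0,0,0]],
    [[0,0,-0.09],[0,0,0]],
    [[0,0,-0.155],[0,0,0]],
    [[0.06,0.03,-0.155],[0,0,0]],
    [[0.12,0.07,-0.155],[0,0,0]],
    [[0.18,0.113,-0.155],[0,0,0]],
    [[0.207,0.113,-0.155],[0,0,0]],
    [[0.207,0.113,-0.155],[0,0,0]],
    [[0.207,0.113,-0.155],[0,0,0]],
  ],
  gripper=0.045,
)

```text
clock: 44.22
position: [0.5372, 0.084, 0.2373]
eef_rot: [[-0.038, 0.999, -0.001], [0.999, 0.038, -0.001], [-0.001, -0.001, -1.0]]
force: [0.8, -0.3, 1.0]
width: 0.0453
```

```bash
python3 - <<'E'
from h import *
s,o,P=wrist()
q=w2ch(P.reshape(-1,3)); ok=np.isfinite(q).all(1)
m=ok&(q[:,2]>.119)&(q[:,2]<.14)&(q[:,1]>.14)&(q[:,1]<.25)&(abs(q[:,0]-.0)<.06)
print('peg',m.sum(),np.median(q[m],0),q[m].min(0),q[m].max(0))
go(ch2w(-.010,.2085,.115))
E
```

```text
peg 320 [-0.01058686  0.20820668  0.12870535] [-0.01722736  0.2008669   0.11902179] [-0.00387504  0.21401066  0.13085971]
clock 44.27 tcp [0.5373 0.0835 0.2376] ch [[-0.0119  0.2076  0.2376]] F [ 0.5 -0.4 -0.9] w 0.045
shift [0.001, 0.0019, 0.1226] turn [-0.04, 0.04, -0.08]
```

Call:
arm_command(
  moves=[
    [[0.001,0.002,0.06],[0,0,0]],
    [[0.001,0.002,0.1],[0,0,0]],
    [[0.001,0.002,0.122],[0,0,0]],
    [[0.001,0.002,0.122],[0,0,0]],
    [[0.001,0.002,0.122],[0,0,0]],
  ],
)

```text
clock: 44.9
position: [0.54, 0.0848, 0.1176]
eef_rot: [[-0.036, 0.999, 0.002], [0.999, 0.036, 0.0], [-0.0, 0.002, -1.0]]
force: [0.0, -1.0, 0.8]
width: 0.0452
```

Call:
arm_command(
  moves=[
    [[0,0,0],[0,0,0]],
    [[0,0,0],[0,0,0]],
    [[0,0,0],[0,0,0]],
    [[0,0,0],[0,0,0]],
    [[-0.0049,0.0075,0],[0,0,0]],
    [[-0.0119,0.0146,0],[0,0,0]],
    [[-0.0201,0.0203,0],[0,0,0]],
    [[-0.0293,0.0242,0],[0,0,0]],
    [[-0.0366,0.0258,0],[0,0,0]],
    [[-0.0441,0.0264,0],[0,0,0]],
    [[-0.0456,0.0264,0],[0,0,0]],
    [[-0.0456,0.0264,0],[0,0,0]],
    [[-0.0456,0.0264,0],[0,0,0]],
  ],
  gripper=0.0,
  force=10,
)

```text
clock: 46.52
position: [0.5675, 0.0415, 0.1158]
eef_rot: [[-0.038, 0.999, 0.0], [0.999, 0.038, 0.001], [0.001, 0.0, -1.0]]
force: [-2.7, 4.1, 2.1]
width: 0.0136
```

Call:
arm_command(
  moves=[
    [[0,0,0],[0,0,0]],
    [[0,0,0],[0,0,0]],
    [[0,0,-0.03],[0,0,0]],
    [[0,0,-0.08],[0,0,0]],
    [[0,0,-0.125],[0,0,0]],
    [[0,0,-0.125],[0,0,0]],
  ],
  gripper=0.045,
)

```text
clock: 47.28
position: [0.5693, 0.0406, 0.2462]
eef_rot: [[-0.037, 0.999, 0.009], [0.999, 0.037, -0.0], [-0.001, 0.009, -1.0]]
force: [-0.4, 0.2, -0.1]
width: 0.0448
```

```bash
python3 - <<'E'
from h import *
s,o,P=wrist()
q=w2ch(P.reshape(-1,3)); ok=np.isfinite(q).all(1)
m=ok&(q[:,2]>.119)&(q[:,2]<.14)&(q[:,1]>.14)&(q[:,1]<.25)&(abs(q[:,0]-.0)<.06)
print('peg',m.sum(),np.median(q[m],0),q[m].min(0),q[m].max(0))
go(ch2w(-.02,-.28,.24))
E
```

```text
peg 298 [0.01659732 0.16354571 0.1286961 ] [0.00973561 0.15616622 0.11940033] [0.02342257 0.16916766 0.13061337]
clock 47.33 tcp [0.5685 0.0407 0.2431] ch [[0.0178 0.1636 0.2431]] F [-1.2  0.4  0.2] w 0.0447
shift [-0.4436, -0.0374, 0.0032] turn [0.27, 0.04, -0.05]
```

Catch is home (peg at 163.5 mm, c about 0). Now look at slider and clip.

Call:
arm_command(
  moves=[
    [[-0.06,-0.03,0],[0,0,0]],
    [[-0.12,-0.038,0],[0,0,0]],
    [[-0.18,-0.038,0],[0,0,0]],
    [[-0.24,-0.038,0],[0,0,0]],
    [[-0.3,-0.038,0],[0,0,0]],
    [[-0.36,-0.038,0],[0,0,0]],
    [[-0.424,-0.038,0],[0,0,0]],
    [[-0.424,-0.038,0],[0,0,0]],
    [[-0.424,-0.038,0],[0,0,0]],
    [[-0.424,-0.038,0],[0,0,0]],
  ],
)

```text
clock: 48.58
position: [0.5458, -0.3826, 0.2411]
eef_rot: [[-0.039, 0.999, 0.0], [0.999, 0.039, 0.0], [0.0, 0.0, -1.0]]
force: [0.3, 0.5, -0.0]
width: 0.045
```

```bash
python3 - <<'E'
from h import *
s,o,P=wrist(); save('w6',s['img']); hsv=cv2.cvtColor(s['img'],cv2.COLOR_RGB2HSV); q=w2ch(P.reshape(-1,3)).reshape(P.shape)
reg=(abs(q[...,0])<.1)&(q[...,1]>-.24)&(q[...,1]<-.13)
m=reg&(q[...,2]>.055)&(q[...,2]<.075)&(hsv[...,1]>100)
if m.any(): print('clip',m.sum(),np.argwhere(m).mean(0),np.median(q[m],0),q[m].min(0),q[m].max(0))
m=reg&(q[...,2]>.088)&(q[...,2]<.1)&(hsv[...,2]<90)
print('slider',m.sum(),np.argwhere(m).mean(0),np.median(q[m],0),q[m].min(0),q[m].max(0))
go(ch2w(-.06,-.18,.115))
E
```

```text
clip 229 [169.70742358 352.08733624] [ 0.01885674 -0.21493385  0.06626249] [-0.07906529 -0.22591111  0.05768328] [ 0.08158782 -0.13532767  0.0741048 ]
slider 897 [106.40133779 311.75919732] [-0.04720549 -0.13595029  0.09510206] [-0.07789088 -0.19212539  0.0881375 ] [ 0.07890355 -0.13501078  0.09997361]
clock 48.62 tcp [ 0.5459 -0.3825  0.2415] ch [[-0.021  -0.2584  0.2415]] F [-0.3  0.4  0.6] w 0.0447
shift [0.0785, -0.039, 0.1265] turn [0.04, 0.02, 0.08]
```

View pics/w6.png

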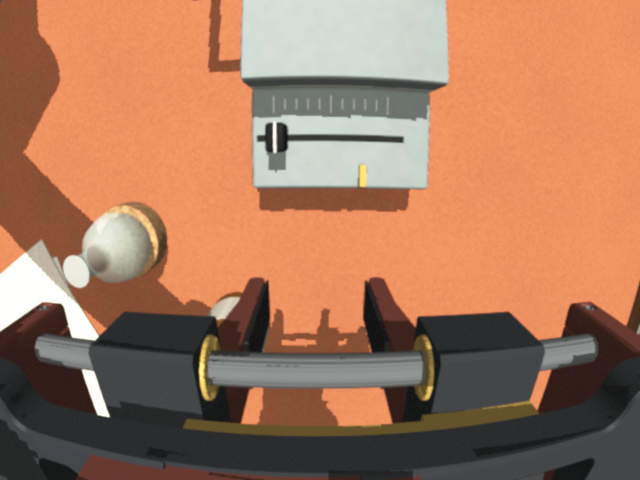

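Clip at about (362,175), slider grip at (277,137).

```bash
python3 - <<'E'
from h import *
s,o,P=wrist(); hsv=cv2.cvtColor(s['img'],cv2.COLOR_RGB2HSV); q=w2ch(P.reshape(-1,3)).reshape(P.shape)
v,u=np.mgrid[0:480,0:640]
m=(abs(u-362)<12)&(abs(v-175)<18)&(hsv[...,1]>100)&(hsv[...,0]>18)&(hsv[...,0]<35)
c=np.argwhere(m).mean(0)[::-1]; print('clip',m.sum(),c,np.median(q[m],0),w2ch(hit(s,o,[c],.066)))
t=(q[...,2]>.09)&(q[...,2]<.1)&(abs(u-277)<18)&(abs(v-137)<20)
c=np.argwhere(t).mean(0)[::-1]; print('slider',t.sum(),c,np.median(q[t],0),q[t].min(0),q[t].max(0),w2ch(hit(s,o,[c],.0945)))
E
```

```text
clip 151 [361.9205298  175.05960265] [ 0.0190838  -0.21320152  0.06696483] [[ 0.01917373 -0.21337954  0.066     ]]
slider 573 [274.69458988 136.47643979] [-0.05336765 -0.18010006  0.09542803] [-0.06176352 -0.19207003  0.09078285] [-0.0463852  -0.16792144  0.0977706 ] [[-0.05371069 -0.18034775  0.0945    ]]
```

Call:
arm_command(
  moves=[
    [[0.05,-0.03,0],[0,0,0]],
    [[0.0785,-0.0325,0.02],[0,0,0]],
    [[0.0785,-0.0325,0.06],[0,0,0]],
    [[0.0785,-0.0325,0.1],[0,0,0]],
    [[0.0785,-0.0325,0.13],[0,0,0]],
    [[0.0785,-0.0325,0.155],[0,0,0]],
    [[0.0785,-0.0325,0.161],[0,0,0]],
    [[0.0785,-0.0325,0.161],[0,0,0]],
    [[0.0785,-0.0325,0.161],[0,0,0]],
  ],
)

```text
clock: 49.8
position: [0.5108, -0.3071, 0.0818]
eef_rot: [[-0.038, 0.999, 0.002], [0.999, 0.038, -0.002], [-0.002, 0.002, -1.0]]
force: [-0.7, 0.6, 0.9]
width: 0.0449
```

Call:
arm_command(
  moves=[
    [[0,0,0],[0,0,0]],
    [[0,0,0],[0,0,0]],
    [[0,0,0],[0,0,0]],
    [[0,0,0],[0,0,0]],
    [[0,0,0],[0,0,0]],
  ],
  gripper=0.0,
  force=10,
)

```text
clock: 50.42
position: [0.5101, -0.3069, 0.0801]
eef_rot: [[-0.038, 0.999, 0.0], [0.999, 0.038, -0.0], [-0.0, 0.0, -1.0]]
force: [0.0, 0.2, 1.0]
width: 0.016
```

```bash
python3 - <<'E'
from h import *
go(ch2w(.0191,-.18,.08))
E
```

```text
clock 50.42 tcp [ 0.5101 -0.3069  0.0801] ch [[-0.0538 -0.1815  0.0801]] F [0.  0.2 1. ] w 0.016
shift [0.0015, 0.0729, 0.0001] turn [0.0, 0.01, -0.03]
```

Call:
arm_command(
  moves=[
    [[0,0.02,0],[0,0,0]],
    [[0,0.04,0],[0,0,0]],
    [[0,0.06,0],[0,0,0]],
    [[0,0.0725,0],[0,0,0]],
    [[0,0.0725,0],[0,0,0]],
    [[0,0.0725,0],[0,0,0]],
    [[0,0.0725,0],[0,0,0]],
  ],
)

```text
clock: 51.3
position: [0.5823, -0.3042, 0.0801]
eef_rot: [[-0.037, 0.999, 0.0], [0.999, 0.037, -0.0], [-0.0, 0.0, -1.0]]
force: [1.3, -0.9, 0.9]
width: 0.0159
```

Call:
arm_command(
  moves=[
    [[0,0,0],[0,0,0]],
    [[0,0,0],[0,0,0]],
    [[0,0,-0.03],[0,0,0]],
    [[0,0,-0.08],[0,0,0]],
    [[0,0,-0.13],[0,0,0]],
    [[-0.06,-0.04,-0.161],[0,0,0]],
    [[-0.0785,-0.04,-0.161],[0,0,0]],
    [[-0.0785,-0.04,-0.161],[0,0,0]],
    [[-0.0785,-0.04,-0.161],[0,0,0]],
  ],
  gripper=0.045,
)

```text
clock: 52.42
position: [0.5455, -0.3835, 0.2401]
eef_rot: [[-0.038, 0.999, -0.001], [0.999, 0.038, 0.001], [0.001, -0.001, -1.0]]
force: [-0.2, 0.3, -0.6]
width: 0.0453
```

```bash
python3 - <<'E'
from h import *
s,o,P=wrist(); hsv=cv2.cvtColor(s['img'],cv2.COLOR_RGB2HSV); q=w2ch(P.reshape(-1,3)).reshape(P.shape)
m=(abs(q[...,0]-.019)<.015)&(abs(q[...,1]+.213)<.012)&(hsv[...,1]>100)&(hsv[...,0]>18)&(hsv[...,0]<35)
c=np.argwhere(m).mean(0)[::-1]; print('clip',m.sum(),c,w2ch(hit(s,o,[c],.066)))
t=(q[...,2]>.09)&(q[...,2]<.1)&(abs(q[...,1]+.18)<.02)
c=np.argwhere(t).mean(0)[::-1]; print('slider',t.sum(),c,w2ch(hit(s,o,[c],.0945)),q[t].min(0),q[t].max(0))
S=snapshot('side'); save('f',np.hstack([cv2.resize(s['img'],(400,300)),cv2.resize(S['img'][140:380,150:470],(400,300))])); go()
q=w2ch(cloud(S).reshape(-1,3)); m=np.isfinite(q).all(1)&(abs(q[:,1])<.12)&(abs(q[:,0])<.07)&(q[:,2]>.09)&(q[:,2]<.13)
print('lid slope,z',np.linalg.lstsq(np.c_[q[m][:,0],np.ones(m.sum())],q[m][:,2],rcond=None)[0], m.sum())
E
```

```text
clip 150 [362.80666667 174.70666667] [[ 0.01918729 -0.21360159  0.066     ]]
slider 576 [366.41493056 136.35069444] [[ 0.01808452 -0.18064662  0.0945    ]] [ 0.01062335 -0.19248335  0.09109643] [ 0.02623126 -0.16834861  0.0978715 ]
clock 52.52 tcp [ 0.5458 -0.3829  0.2401] ch [[-0.021  -0.2588  0.2401]] F [-0.3 -0.2  0.6] w 0.0452
lid slope,z [-0.00138868  0.10919155] 3468
```

View pics/f.png

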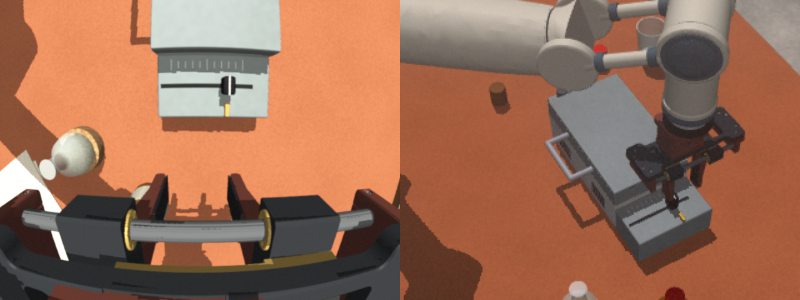

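The slider is in line with the clip (1.1 mm apart), the lid is flat and shut, and the arm touches nothing.

```bash
python3 -c "
from h import *
sign_off()"
```

```text
the job is handed in; nothing more can be done
```

I did every step in the order you set and handed the job in at about 52.5 s on the robot's clock; sign-off reports no verdict. I swung the catch aside, opened the lid to about 1.6 rad, and stood all four white-capped jars in the tub. Then I shut the lid, brought the catch home and set the slider. The brown and red look-alikes and the three bystanders were never touched.

**Last checks**
- **Jars:** before the lid was shut, all four stood upright on the chamber floor, with cap tops at about 73 mm. The jar at y -79 mm was knocked about 25 mm aside partway through. It ended at about (-47, -71) mm, still within limits, so I left it there. With the lid shut, I could not look at the jars again.
- **Lid:** the top is flat at 109 mm with a slope of about 0.001.
- **Catch:** the peg measured y 163.5 mm after I let go, so it is home within a few hundredths of a radian. I did not measure it again after moving the slider.
- **Slider:** its grip is about 1.1 mm from the clip along the track, against the 6 mm allowed.

The peg and slider positions suggested my chamber frame was off by 1–2 mm. No check failed.

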